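Load the bottle carrier, tall bottle at the back first

ROBOT

A 6-joint arm with a two-finger parallel gripper is mounted at the origin on a cart in front of the work surface, level with it; the furniture and walls round the work are solid. World frame = base frame: x ahead of the robot, y to its left, z up, the work surface at z = 0. Lengths are in m, angles in degrees, forces in N, time in s.
With the tool pointing down it reaches from about 0.375 to 0.9 m from the base axis. Payload 3.1 kg.
Tool frame: the origin (TCP) lies on the centre line of the jaws, within the pads' length; the fingertips stand 8 mm ahead of it and the grasp point (between the pads) lies 11 mm behind it (bot.tip_extent is the distance from the TCP to the fingertips, in m); z points along the fingers, y is the line along which they close (so a half turn about z gives the same grasp; the last joint's range is limited). The gripper opens to 87 mm and grips with 3 to 60 N. Pads are 19 mm wide; open, the fingers measure 117 mm over their backs; the gripper's body (75 mm by 190 mm) begins 51 mm behind the grasp point.
Start: joints at [-76.404, 30.224, 82.088, -0, 67.689, -10.227], TCP at [0.252, -0.572, 0.231] pointing down, gripper open.
Joint ranges: [-176.69, 176.69], [-43.24, 126.21], [12.49, 139.97], [-82, 262], [0, 151.66], [-163.58, 163.58]. Speed limits (degrees/s): [159.86, 159.86, 180, 180, 180, 180].

INTERFACE

Orientations are given as a 3x3 rotation matrix whose columns are the frame's x, y, z axes.
In Python, from rig import bot, vision, workorder gives the robot as it stands.
- The arm moves only by the shell command python3 -m handwheel 'ROWS'. ROWS is JSON, a list of rows, each an object with "delta_rot": the turn, a rotation vector about the tool's x, y, z in rad, a list of three; "xyz": the shift along the tool's x, y, z in mm, a list of three; "hand": the closure, from -1 (fully open) to 1 (shut). A call has exactly 5 rows; each row is the pose to reach, as a shift and turn from the pose commanded when the call began, along the tool's axes at that moment; what a row does not reach only later rows make up. A row lasts 1/8 s, in which the tool goes at most 62.5 mm and 10.7 degrees, less where a joint would pass 70% of its speed; a pose out of reach is approached as far as the arm can. A call with a gripper value outside its range is refused whole. The fingers move at their own pace and stop on an object; the grip force is fixed at half the most. Time passes only in rows, so rows that repeat a pose let the fingers close, or fill a call up. It gives the time, the measured TCP pose, the force, the opening and the grip force at its end, in the units of the state.
- bot.read_state(): the state, without advancing time (a new reading comes with each control period).
- vision.capture(name): name is "scene" or "top" or "wrist"; returns the picture (480x640x3 uint8, red, green, blue); there is no depth.
- vision.camera_model(name): a dict with "camera_matrix" (3x3 intrinsics, pixels), "camera_from_world" (4x4, takes a point from world to camera coordinates). Camera axes: x right, y up, looking along -z (the intrinsics and any distortion apply to the point x, -y, -z); pixel columns grow to the right and rows downward; lengths in m; the calibration is good to about 2 mm. The wrist camera is an equidistant fisheye: a pixel r from the principal point sees the ray r / f radians off the axis. A picture is of the moment at which its call begins: read the wrist's pose just before it. camera_model takes no time and is no camera call; for the wrist camera it gives the pose at the moment of the call.
- workorder.hand_in(): hands the job in; it is judged then, once.
The state is a dict: "time_s": time; "joint_positions": joint angles; "qvel": joint speeds; "tau": joint torques, N m; "position": TCP position; "tcp_rot": TCP orientation; "force": force on the tool from outside, world axes, zero at the start; "moment": the same for the moment, N m; "opening": opening from 0.0 (shut) to 1.0 (fully open); "grasp_force": force on a finger pad.
Only numpy, scipy, OpenCV 4.12 (cv2) and the standard library are available. Lean on these libraries where they do the work, as an engineer would, in place of code of your own. Each camera call takes 0.05 s, during which the arm holds its last target. There are 200 camera calls.

TASK

Load the two screw-capped bottles that stand on the bench in front of the microscope into the grey two-bay carrier, working from the back: first set the taller one down upright in the back bay, next to the high back plate, and only then set the shorter one down upright in the front bay, so that you never reach over a loaded bottle. Lower each bottle to the floor of its bay before you let go, do not drop it, and leave the spray bottle standing where it is.

Things in the scene. Friction and masses are not known exactly. Their poses are not given: they have to be found in the camera images.
- carrier: Grey metal carrier, open on top, fixed, 212 (x) by 100 mm (y). Origin: centre of underside, z up; x points from the low front lip to the back plate (80 mm high, 6 thick), away from the robot within 23 degrees. Other walls and the divider at x=0: 4 mm thick, 30 high. Bay floors at z=4 mm. Back bay: centre x=+51, y=0, inside 98 (x) by 92 mm (y); front bay: centre x=-52, y=0, inside 100 by 92.
- tall_bottle: The taller screw-capped clear bottle, loose, about 0.26 kg, upright on the bench to the right of the carrier: 141 mm high, round body 70 mm across, shoulder narrowing to the fixed round cap, 48 mm across from 115 to 141 mm height (grip there). Origin: centre of underside, z up along the bottle.
- short_bottle: The shorter screw-capped clear bottle, loose, about 0.15 kg, upright on the bench 110 mm or more from the taller one, on either side of it: 103 mm high, round body 56 mm across, fixed round cap 46 mm across from 81 to 103 mm height (grip there). Origin: centre of underside, z up along the bottle.
- spray_bottle: Bystander to leave alone: trigger spray bottle with a black and red spray head, no screw cap to grip, 206 mm high, 103 by 68 mm, loose, standing on the bench beyond the two bottles. Origin: centre of its underside, z up.
There are look-alikes about, which are no part of the job. What is shaped like the tall_bottle but purple is not meant. What is shaped like the short_bottle but yellow is not meant.

How it is judged:
By the outcome, as a careful person would: the job done as asked, in the order asked, and still so for the second after the job is handed in, with the robot touching nothing.
It also fails if it takes over 61 s, if anything falls off the work surface, if the arm or the gripper's body presses on something with over 40 N, if the wrist force passes 120 N, or if a joint passes its speed limit or range.

## Working session

There is one attempt and no reset: what is moved stays moved. The work goes in short steps, Python scripts to look and compute and a shell command to move; the robot and the scene stay as the last step left them, time stands still between calls to the robot, and variables do not carry over. Pictures are saved under pics/ and viewed, at most 10 in all, crops included, and the job is handed in when it is done.

```bash
mkdir -p pics; python3 - <<'E'
from rig import bot, vision
import cv2,numpy as np
for n in ("scene","top"):
    im=vision.capture(n); cv2.imwrite(f"pics/{n}0.png",im[:,:,::-1]); m=vision.camera_model(n); print(n,m)
s=bot.read_state(); print(s["time_s"],s["position"],s["tcp_rot"],s["opening"],bot.tip_extent)
E
```

```text
scene {'camera_matrix': array([[487.68131437,   0.        , 316.46830364],
       [  0.        , 487.68131437, 242.3858803 ],
       [  0.        ,   0.        ,   1.        ]]), 'camera_from_world': array([[-0.79970244, -0.60011171,  0.01849176,  0.44332667],
       [ 0.39361208, -0.50076857,  0.7709088 , -0.24844685],
       [-0.45337131,  0.62377623,  0.63667706, -0.65714537],
       [ 0.        ,  0.        ,  0.        ,  1.        ]])}
top {'camera_matrix': array([[549.37832005,   0.        , 327.93851295],
       [  0.        , 549.37832005, 241.11824752],
       [  0.        ,   0.        ,   1.        ]]), 'camera_from_world': array([[-0.02342389, -0.99682848,  0.07605459, -0.01740891],
       [ 0.98303692, -0.00912374,  0.18318072, -0.5670323 ],
       [-0.18190586,  0.07905528,  0.98013291, -0.90560568],
       [ 0.        ,  0.        ,  0.        ,  1.        ]])}
0.1 [ 0.25231401 -0.57108784  0.22964331] [[ 9.14794940e-01  4.03918268e-01 -5.00325870e-04]
 [ 4.03918441e-01 -9.14792907e-01  1.95729094e-03]
 [ 3.32891011e-04 -1.99261070e-03 -9.99997959e-01]] 1.0007962625478284 0.008
```

View pics/top0.png

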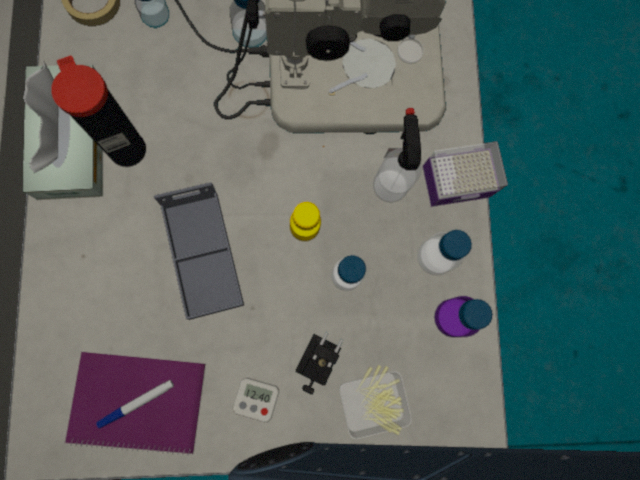

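View pics/scene0.png

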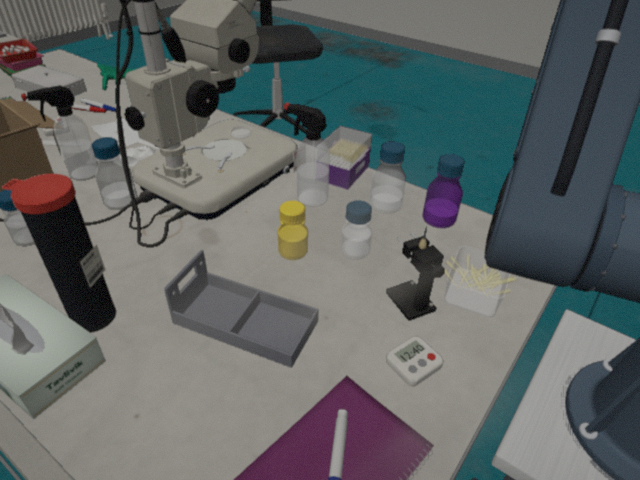

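The top view shows the tall bottle's cap at about (455,244), the short bottle's cap at (351,269), and the spray bottle at (400,170). The yellow look-alike is at (305,222) and the purple one at (465,315). The carrier runs from its back plate at (185,192) to its front lip at (217,310). In the scene view, the caps are at (392,152) and (358,212).

```bash
cat > h.py <<'E'
from rig import bot, vision
import cv2,numpy as np
from scipy.optimize import least_squares
M={n:vision.camera_model(n) for n in("scene","top")}
def proj(n,P):
    m=M[n];T=m["camera_from_world"];P=np.atleast_2d(P);c=P@T[:3,:3].T+T[:3,3]
    q=np.c_[c[:,0],-c[:,1],-c[:,2]]@m["camera_matrix"].T
    return q[:,:2]/q[:,2:]
def ray(n,uv,z):
    m=M[n];T=m["camera_from_world"];d=np.linalg.inv(m["camera_matrix"])@[uv[0],uv[1],1];d=T[:3,:3].T@(d*[1,-1,-1])
    c=-T[:3,:3].T@T[:3,3];return c+d*(z-c[2])/d[2]
E
python3 - <<'E'
from h import *
def cap(n,box,im):
    x0,y0,x1,y1=box;h=cv2.cvtColor(im[y0:y1,x0:x1],cv2.COLOR_BGR2HSV)
    k=cv2.inRange(h,(93,75,20),(118,255,140));_,_,st,ce=cv2.connectedComponentsWithStats(k)
    i=1+st[1:,4].argmax();return ce[i]+[x0,y0],st[i]
top=cv2.imread("pics/top0.png");sc=cv2.imread("pics/scene0.png")
for nm,bt,bs,z0,z1,r in(("tall",(435,222,478,264),(375,135,412,170),.115,.141,.024),("short",(330,248,375,290),(340,196,378,228),.081,.103,.023)):
    a,sa=cap("top",bt,top);b,sb=cap("scene",bs,sc)
    print(nm,a,sa,b,sb, ray("top",a,(z0+z1)/2+.006),ray("scene",b,(z0+z1)/2+.004))
for uv in((191,317),(243,304)):print(ray("top",uv,.03))
big=np.hstack([cv2.resize(top[175:330,140:255],None,fx=3.4,fy=3.4,interpolation=cv2.INTER_CUBIC),cv2.resize(sc[245:370,155:330],None,fx=2.28,fy=2.28,interpolation=cv2.INTER_CUBIC)[:0+285] if 0 else cv2.copyMakeBorder(cv2.resize(sc[245:370,155:330],None,fx=2.3,fy=2.3,interpolation=cv2.INTER_CUBIC),0,527-288,0,0,cv2.BORDER_CONSTANT)])
print(big.shape);cv2.imwrite("pics/car.png",big)
E
```

```text
tall [454.87228261 244.53940217] [  4   8  32  30 736] [393.61141012 150.66092573] [  0   0  37  35 929] [ 0.54409889 -0.22658237  0.134     ] [ 0.53968029 -0.22968869  0.132     ]
short [351.39041096 268.92465753] [  8   8  28  27 584] [355.  202.5] [14  6  3  2  4] [ 0.51127231 -0.06085831  0.098     ] [ 0.52771925 -0.07790418  0.096     ]
[0.44111147 0.20948034 0.03      ]
[0.46167226 0.12141197 0.03      ]
(527, 793, 3)
```

View pics/car.png

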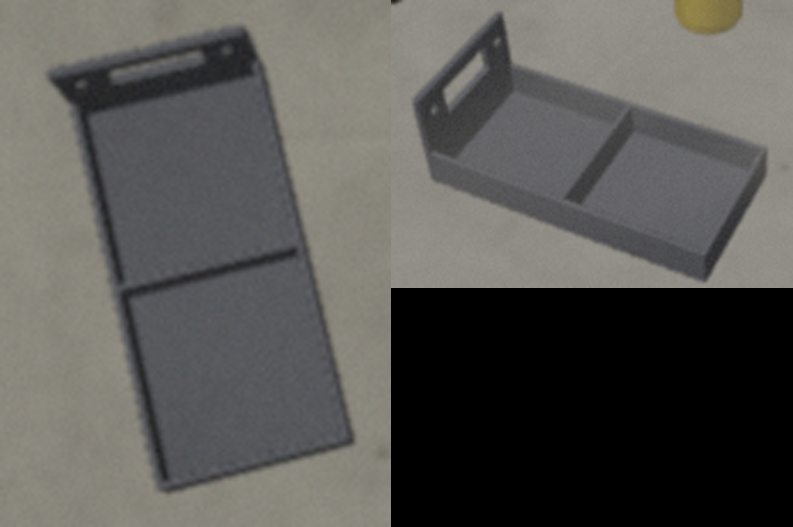

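The crop shows the carrier with sharp corners. Next I fit its pose to the corners and re-check the short bottle's cap in the scene view.

```bash
python3 - <<'E'
from h import *
obs=[("top",(-106,50,30),(187.1,319.1)),("top",(-106,-50,30),(243.8,304.4)),("top",(106,50,80),(154.7,197.1)),("top",(106,-50,80),(212.1,183.2)),
("scene",(-106,50,30),(292,355.9)),("scene",(-106,50,0),(291.5,367.2)),("scene",(-106,-50,30),(318.5,309.8)),("scene",(106,-50,80),(202.4,250.7)),("scene",(106,50,80),(165.4,288.5)),("scene",(106,50,0),(172.8,323.3))]
def W(p,l):
    c,s=np.cos(p[2]),np.sin(p[2]);l=np.array(l)/1e3;return np.array([p[0]+c*l[0]-s*l[1],p[1]+s*l[0]+c*l[1],l[2]])
for use in(("top",),("scene",),("top","scene")):
    f=lambda p:np.concatenate([proj(n,W(p,l))[0]-uv for n,l,uv in obs if n in use])
    r=least_squares(f,(.55,.18,.2),loss="soft_l1");p=r.x
    print(use,p[:2],np.degrees(p[2]),np.round(f(p),1))
print("back",W(p,(51,0,4)),"front",W(p,(-52,0,4)))
# caps: render cap silhouettes, match bbox
top=cv2.imread("pics/top0.png");sc=cv2.imread("pics/scene0.png")
print("tall hsv/short hsv", cv2.cvtColor(sc,cv2.COLOR_BGR2HSV)[208:216:4,345:372:6].tolist())
t=np.linspace(0,2*np.pi,60)
def hull(n,x,y,z0,z1,r):
    P=np.concatenate([np.c_[x+r*np.cos(t),y+r*np.sin(t),0*t+z] for z in(z0,z1)])
    h=cv2.convexHull(proj(n,P).astype(np.float32));m=cv2.moments(h);return np.array([m["m10"],m["m01"]])/m["m00"],cv2.contourArea(h),cv2.boundingRect(h)
for nm,b0,z0,z1,r,o in(("tall",(.54,-.228),.115,.141,.024,{"top":(454.9,244.5),"scene":(392.5,153)}),("short",(.515,-.065),.081,.103,.023,{"top":(351.4,268.9),"scene":(358.3,212)})):
    for n in("top","scene"):
        q=least_squares(lambda q:hull(n,*q,z0,z1,r)[0]-o[n],b0,diff_step=1e-3).x
        print(nm,n,q,hull(n,*q,z0,z1,r)[1:])
for n,uv,z in(("top",(306,215),.1),("top",(476,313),.14),("top",(410,140),.2),("top",(410,112),.19),("top",(412,165),.19)):print(uv,ray(n,uv,z))
E
```

```text
('top',) [0.55052164 0.19309119] 13.946700474829886 [-0.1  1.2  0.6  0.7 -1.  -1.   0.4 -1. ]
('scene',) [0.54990498 0.19402477] 13.334201289128375 [-0.   0.4  0.7  1.7  1.  -0.6 -0.7 -2.1 -1.5 -0.7  0.1  0. ]
('top', 'scene') [0.55030587 0.19354053] 13.626916204406525 [-0.7  1.3  0.   1.1 -1.  -1.1  0.5 -0.8  0.3 -0.2  1.   1.2  1.  -1.2
 -0.9 -2.2 -1.5 -0.7  0.1  0. ]
back [0.59987024 0.20555606 0.004     ] front [0.49976965 0.1812894  0.004     ]
tall hsv/short hsv [[[21, 14, 132], [100, 71, 94], [101, 73, 94], [102, 67, 95], [103, 75, 88]], [[25, 12, 128], [104, 60, 93], [100, 63, 97], [100, 66, 93], [103, 56, 82]]]
tall top [ 0.54509966 -0.22816128] (818.0555153707974, (438, 228, 34, 33))
tall scene [ 0.54015439 -0.22694468] (517.9498635707423, (379, 141, 27, 24))
short top [ 0.51194695 -0.0614077 ] (657.854577232385, (336, 254, 30, 30))
short scene [ 0.50997931 -0.06209105] (567.6911971259397, (345, 199, 27, 26))
(306, 215) [0.60261007 0.01270856 0.1       ]
(476, 313) [ 0.4329954  -0.25137015  0.14      ]
(410, 140) [ 0.69694849 -0.14563293  0.2       ]
(410, 112) [ 0.74735283 -0.15048036  0.19      ]
(412, 165) [ 0.66000367 -0.14913969  0.19      ]
```

```bash
python3 -m handwheel '[{"delta_rot":[0,0,0],"xyz":[30,-14,0],"hand":-1},{"delta_rot":[0,0,0],"xyz":[75,-36,0],"hand":-1},{"delta_rot":[0,0,0],"xyz":[120,-58,0],"hand":-1},{"delta_rot":[0,0,0],"xyz":[165,-80,0],"hand":-1},{"delta_rot":[0,0,0],"xyz":[210,-102,0],"hand":-1}]'
python3 - <<'E'
from h import *
s=bot.read_state();R=np.array(s["tcp_rot"]);print(np.round(s["joint_positions"],1),s["position"],R.round(4).tolist(),(R.T@(np.array([.5435,-.2275,.231])-s["position"])*1e3).round(1))
for n,uv,z in(("top",(125,160),0),("top",(80,90),.22),("scene",(45,193),.22),("scene",(93,325),0)):print(uv,ray(n,uv,z))
E
```

```text
time_s: 0.72
position: [0.4041, -0.3921, 0.2302]
tcp_rot: [[0.915, 0.404, -0.0], [0.404, -0.915, 0.001], [-0.0, -0.001, -1.0]]
force: [-0.0, -0.5, 0.5]
opening: 1.002
grasp_force: 0.0
[-55.5  25.5  91.1   0.   63.5  10.7] [ 0.40408332 -0.39208529  0.23017749] [[0.9149, 0.4036, -0.0004], [0.4036, -0.9149, 0.0006], [-0.0001, -0.0007, -1.0]] [194.  -94.3  -0.8]
(125, 160) [0.73195778 0.3402993  0.        ]
(80, 90) [0.76332214 0.3443076  0.22      ]
(45, 193) [0.7840266  0.32311875 0.22      ]
(93, 325) [0.73857631 0.34679827 0.        ]
```

```bash
python3 -m handwheel '[{"delta_rot":[0,0,0],"xyz":[50,-24,0],"hand":-1},{"delta_rot":[0,0,0],"xyz":[100,-48,0],"hand":-1},{"delta_rot":[0,0,0],"xyz":[150,-73,0],"hand":-1},{"delta_rot":[0,0,0],"xyz":[194,-94,0],"hand":-1},{"delta_rot":[0,0,0],"xyz":[194,-94,0],"hand":-1}]'
cat >> h.py <<'E'
def wproj(m,P):
    T=m["camera_from_world"];K=m["camera_matrix"];c=np.atleast_2d(P)@T[:3,:3].T+T[:3,3];v=np.c_[c[:,0],-c[:,1],-c[:,2]]
    h=np.hypot(v[:,0],v[:,1]);th=np.arctan2(h,v[:,2]);return np.c_[K[0,2]+K[0,0]*th*v[:,0]/h,K[1,2]+K[1,1]*th*v[:,1]/h]
def circ(x,y,z,r,n=40):
    t=np.linspace(0,2*np.pi,n,endpoint=False);return np.c_[x+r*np.cos(t),y+r*np.sin(t),0*t+z]
def wshot(name,circles):
    m=vision.camera_model("wrist");im=vision.capture("wrist")[:,:,::-1].copy()
    for c in circles: cv2.polylines(im,[wproj(m,circ(*c)).round().astype(int)],True,(0,255,0),1)
    cv2.imwrite(f"pics/{name}.png",im)
def delta(t):
    s=bot.read_state();R=np.array(s["tcp_rot"]);print(s["position"],(R.T@(np.array(t)-s["position"])*1e3).round(1))
E
python3 - <<'E'
from h import *
delta((.5435,-.2275,.120)); wshot("w1",[(.5435,-.2275,.141,.024),(.5435,-.2275,0.08,.035)])
E
```

```text
time_s: 1.35
position: [0.5444, -0.2261, 0.2301]
tcp_rot: [[0.913, 0.409, -0.0], [0.409, -0.913, 0.001], [0.0, -0.001, -1.0]]
force: [-0.5, -0.6, 0.6]
opening: 0.998
grasp_force: 0.0
[ 0.54437191 -0.22613352  0.23009217] [ -1.4   1.  110.1]
```

View pics/w1.png

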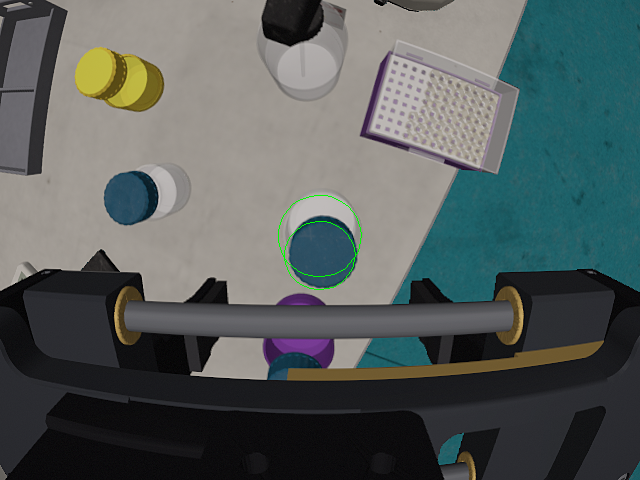

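The wrist view shows the cap centred at (322,253), and the projected estimate agrees to about 2 mm. Purple is clear behind it, and the spray bottle is well ahead. I descend next.

```bash
python3 -m handwheel '[{"delta_rot":[0,0,0],"xyz":[0,1,30],"hand":-1},{"delta_rot":[0,0,0],"xyz":[0,1,65],"hand":-1},{"delta_rot":[0,0,0],"xyz":[0,1,95],"hand":-1},{"delta_rot":[0,0,0],"xyz":[0,1,109],"hand":-1},{"delta_rot":[0,0,0],"xyz":[0,1,109],"hand":-1}]' && python3 -m handwheel '[{"delta_rot":[0,0,0],"xyz":[0,0,0],"hand":1},{"delta_rot":[0,0,0],"xyz":[0,0,0],"hand":1},{"delta_rot":[0,0,0],"xyz":[0,0,0],"hand":1},{"delta_rot":[0,0,0],"xyz":[0,0,0],"hand":1},{"delta_rot":[0,0,0],"xyz":[0,0,0],"hand":1}]'
```

```text
time_s: 2.02
position: [0.5423, -0.2307, 0.1207]
tcp_rot: [[0.915, 0.403, -0.002], [0.403, -0.915, 0.001], [-0.001, -0.002, -1.0]]
force: [-0.4, -1.2, -0.2]
opening: 1.001
grasp_force: 0.0
time_s: 2.65
position: [0.5434, -0.23, 0.1218]
tcp_rot: [[0.915, 0.404, 0.0], [0.404, -0.915, -0.0], [0.0, 0.0, -1.0]]
force: [0.1, -0.4, 1.6]
opening: 0.548
grasp_force: 30.0
```

```bash
python3 -m handwheel '[{"delta_rot":[0,0,0],"xyz":[0,0,-15],"hand":1},{"delta_rot":[0,0,0],"xyz":[0,0,-45],"hand":1},{"delta_rot":[0,0,0],"xyz":[0,0,-80],"hand":1},{"delta_rot":[0,0,0],"xyz":[0,0,-115],"hand":1},{"delta_rot":[0,0,0],"xyz":[0,0,-145],"hand":1}]' 
python3 - <<'E'
from h import *
delta((.5999,.2056,.266));print(bot.read_state()["force"])
E
```

```text
time_s: 3.28
position: [0.5432, -0.2301, 0.2686]
tcp_rot: [[0.915, 0.404, 0.001], [0.404, -0.915, -0.001], [0.001, 0.001, -1.0]]
force: [0.7, 0.2, -2.4]
opening: 0.548
grasp_force: 30.0
[ 0.54321061 -0.23006306  0.26860386] [ 227.9 -375.6    2.4]
[ 0.72324466  0.19317737 -2.42113341]
```

```bash
python3 -m handwheel '[{"delta_rot":[0,0,0],"xyz":[12,-19,0],"hand":1},{"delta_rot":[0,0,0],"xyz":[36,-59,0],"hand":1},{"delta_rot":[0,0,0],"xyz":[60,-99,0],"hand":1},{"delta_rot":[0,0,0],"xyz":[85,-139,0],"hand":1},{"delta_rot":[0,0,0],"xyz":[109,-179,0],"hand":1}]' >/dev/null
python3 -m handwheel '[{"delta_rot":[0,0,0],"xyz":[25,-40,0],"hand":1},{"delta_rot":[0,0,0],"xyz":[49,-80,0],"hand":1},{"delta_rot":[0,0,0],"xyz":[73,-120,0],"hand":1},{"delta_rot":[0,0,0],"xyz":[97,-160,0],"hand":1},{"delta_rot":[0,0,0],"xyz":[113,-187,0],"hand":1}]'
python3 - <<'E'
from h import *
import math
x,y,a=.5503,.1935,math.radians(13.63);c,s=np.cos(a),np.sin(a)
delta((.5999,.2056,.130))
m=vision.camera_model("wrist");im=vision.capture("wrist")[:,:,::-1].copy()
for z,q in((30,[(-106,50),(106,50),(106,-50),(-106,-50)]),(4,[(2,46),(100,46),(100,-46),(2,-46)])):
    P=[(x+c*u/1e3-s*v/1e3,y+s*u/1e3+c*v/1e3,z/1e3) for u,v in q]
    P=np.concatenate([np.linspace(P[i],P[(i+1)%4],15) for i in range(4)])
    cv2.polylines(im,[wproj(m,P).round().astype(int)],True,(0,255,0),1)
cv2.imwrite("pics/w2.png",im)
E
```

```text
time_s: 4.53
position: [0.5962, 0.1979, 0.2646]
tcp_rot: [[0.914, 0.406, -0.004], [0.406, -0.914, 0.0], [-0.004, -0.002, -1.0]]
force: [-0.3, 0.4, -2.7]
opening: 0.547
grasp_force: 30.0
[0.59624799 0.19786404 0.26458346] [  7.   -5.3 134.6]
```

View pics/w2.png

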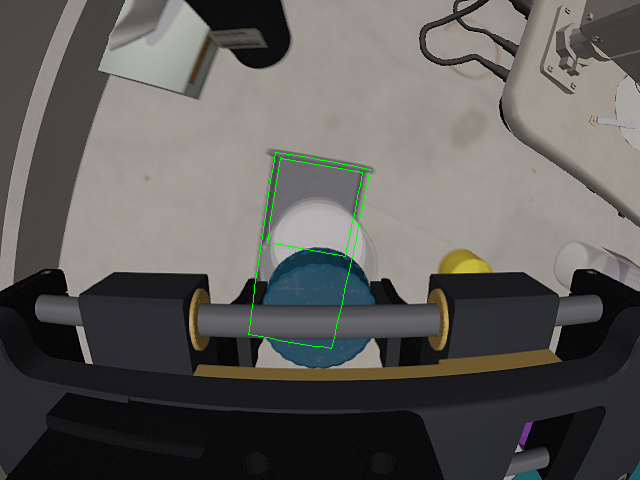

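The overlay coincides with the carrier's edges and its back bay, around (275–370, 150–245). I settle the arm sideways and start lowering.

```bash
python3 -m handwheel '[{"delta_rot":[0,0,0],"xyz":[4,-3,0],"hand":1},{"delta_rot":[0,0,0],"xyz":[4,-3,0],"hand":1},{"delta_rot":[0,0,0],"xyz":[4,-3,25],"hand":1},{"delta_rot":[0,0,0],"xyz":[4,-3,50],"hand":1},{"delta_rot":[0,0,0],"xyz":[4,-3,50],"hand":1}]'
python3 - <<'E'
from h import *
delta((.5999,.2056,.1255))
E
```

```text
time_s: 5.2
position: [0.599, 0.1973, 0.2142]
tcp_rot: [[0.915, 0.402, -0.006], [0.402, -0.915, -0.001], [-0.006, -0.002, -1.0]]
force: [-0.4, -0.4, -2.1]
opening: 0.549
grasp_force: 30.0
[0.59898983 0.19730506 0.21419193] [ 4.7 -7.1 88.7]
```

```bash
python3 -m handwheel '[{"delta_rot":[0,0,0],"xyz":[4,-6,10],"hand":1},{"delta_rot":[0,0,0],"xyz":[4,-6,35],"hand":1},{"delta_rot":[0,0,0],"xyz":[4,-6,60],"hand":1},{"delta_rot":[0,0,0],"xyz":[4,-6,78],"hand":1},{"delta_rot":[0,0,0],"xyz":[4,-6,78],"hand":1}]'
python3 - <<'E'
from h import *
delta((.5999,.2056,.1255))
E
```

```text
time_s: 5.82
position: [0.6015, 0.2058, 0.1374]
tcp_rot: [[0.915, 0.404, -0.003], [0.404, -0.915, -0.0], [-0.002, -0.001, -1.0]]
force: [0.0, -1.1, -1.2]
opening: 0.548
grasp_force: 30.0
[0.6015167  0.20578669 0.13740749] [-1.5 -0.5 11.9]
```

```bash
python3 -m handwheel '[{"delta_rot":[0,0,0],"xyz":[0,0,2],"hand":1},{"delta_rot":[0,0,0],"xyz":[0,0,4],"hand":1},{"delta_rot":[0,0,0],"xyz":[0,0,6],"hand":1},{"delta_rot":[0,0,0],"xyz":[0,0,8],"hand":1},{"delta_rot":[0,0,0],"xyz":[0,0,9],"hand":1}]'
```

```text
time_s: 6.45
position: [0.6022, 0.2058, 0.1295]
tcp_rot: [[0.915, 0.404, -0.0], [0.404, -0.915, 0.0], [-0.0, -0.0, -1.0]]
force: [-0.4, 0.3, -1.2]
opening: 0.546
grasp_force: 30.0
```

```bash
python3 -m handwheel '[{"delta_rot":[0,0,0],"xyz":[0,0,1],"hand":1},{"delta_rot":[0,0,0],"xyz":[0,0,2],"hand":1},{"delta_rot":[0,0,0],"xyz":[0,0,3],"hand":1},{"delta_rot":[0,0,0],"xyz":[0,0,3],"hand":1},{"delta_rot":[0,0,0],"xyz":[0,0,3],"hand":1}]'
```

```text
time_s: 7.08
position: [0.6023, 0.2058, 0.1266]
tcp_rot: [[0.915, 0.404, 0.0], [0.404, -0.915, 0.0], [0.0, 0.0, -1.0]]
force: [-0.1, 0.0, -1.0]
opening: 0.548
grasp_force: 30.0
```

```bash
python3 -m handwheel '[{"delta_rot":[0,0,0],"xyz":[0,0,0.5],"hand":1},{"delta_rot":[0,0,0],"xyz":[0,0,1],"hand":1},{"delta_rot":[0,0,0],"xyz":[0,0,1],"hand":1},{"delta_rot":[0,0,0],"xyz":[0,0,1],"hand":1},{"delta_rot":[0,0,0],"xyz":[0,0,1],"hand":1}]'
```

```text
time_s: 7.7
position: [0.6024, 0.2059, 0.1258]
tcp_rot: [[0.915, 0.404, 0.0], [0.404, -0.915, 0.0], [0.0, 0.0, -1.0]]
force: [-0.7, 0.5, 0.6]
opening: 0.551
grasp_force: 30.0
```

```bash
python3 -m handwheel '[{"delta_rot":[0,0,0],"xyz":[0,0,0.5],"hand":1},{"delta_rot":[0,0,0],"xyz":[0,0,1],"hand":1},{"delta_rot":[0,0,0],"xyz":[0,0,1],"hand":1},{"delta_rot":[0,0,0],"xyz":[0,0,1],"hand":1},{"delta_rot":[0,0,0],"xyz":[0,0,1],"hand":1}]'
```

```text
time_s: 8.32
position: [0.6026, 0.206, 0.1258]
tcp_rot: [[0.915, 0.404, 0.001], [0.404, -0.915, 0.0], [0.002, 0.0, -1.0]]
force: [-1.7, 0.0, 6.6]
opening: 0.549
grasp_force: 30.0
```

The bottle is on the bay floor: it pushes back with 6.6 N and the height has stopped changing at the expected 0.1258. I back the load off, release and retract.

```bash
python3 -m handwheel '[{"delta_rot":[0,0,0],"xyz":[0,0,-0.7],"hand":1},{"delta_rot":[0,0,0],"xyz":[0,0,-0.7],"hand":-1},{"delta_rot":[0,0,0],"xyz":[0,0,-0.7],"hand":-1},{"delta_rot":[0,0,0],"xyz":[0,0,-0.7],"hand":-1},{"delta_rot":[0,0,0],"xyz":[0,0,-0.7],"hand":-1}]' && python3 -m handwheel '[{"delta_rot":[0,0,0],"xyz":[0,0,-10],"hand":-1},{"delta_rot":[0,0,0],"xyz":[0,0,-35],"hand":-1},{"delta_rot":[0,0,0],"xyz":[0,0,-65],"hand":-1},{"delta_rot":[0,0,0],"xyz":[0,0,-100],"hand":-1},{"delta_rot":[0,0,0],"xyz":[0,0,-120],"hand":-1}]'
python3 - <<'E'
from h import *
delta((.511,-.0615,.20))
E
```

```text
time_s: 8.95
position: [0.6022, 0.2058, 0.125]
tcp_rot: [[0.915, 0.404, -0.0], [0.404, -0.915, -0.0], [-0.0, -0.0, -1.0]]
force: [-0.9, -0.3, -0.3]
opening: 0.92
grasp_force: 0.0
time_s: 9.57
position: [0.6032, 0.206, 0.2483]
tcp_rot: [[0.915, 0.404, 0.004], [0.404, -0.915, 0.001], [0.004, 0.001, -1.0]]
force: [0.8, 0.3, -0.1]
opening: 1.004
grasp_force: 0.0
[0.60318182 0.20599913 0.24826946] [-192.6  207.4   47.7]
```

```bash
python3 -m handwheel '[{"delta_rot":[0,0,0],"xyz":[-20,21,0],"hand":-1},{"delta_rot":[0,0,0],"xyz":[-55,59,0],"hand":-1},{"delta_rot":[0,0,0],"xyz":[-90,97,0],"hand":-1},{"delta_rot":[0,0,0],"xyz":[-125,135,10],"hand":-1},{"delta_rot":[0,0,0],"xyz":[-160,172,20],"hand":-1}]' >/dev/null
python3 -m handwheel '[{"delta_rot":[0,0,0],"xyz":[-20,21,10],"hand":-1},{"delta_rot":[0,0,0],"xyz":[-33,36,28],"hand":-1},{"delta_rot":[0,0,0],"xyz":[-33,36,28],"hand":-1},{"delta_rot":[0,0,0],"xyz":[-33,36,28],"hand":-1},{"delta_rot":[0,0,0],"xyz":[-33,36,28],"hand":-1}]'
python3 - <<'E'
from h import *
delta((.511,-.0615,.082)); wshot("w3",[(.511,-.0615,.103,.023)])
E
```

```text
time_s: 10.82
position: [0.5105, -0.0617, 0.1981]
tcp_rot: [[0.914, 0.405, 0.002], [0.405, -0.914, -0.0], [0.001, 0.001, -1.0]]
force: [0.1, -0.3, 0.0]
opening: 0.999
grasp_force: 0.0
[ 0.51046237 -0.06169804  0.1981192 ] [ 4.000e-01 -1.000e-01  1.161e+02]
```

View pics/w3.png

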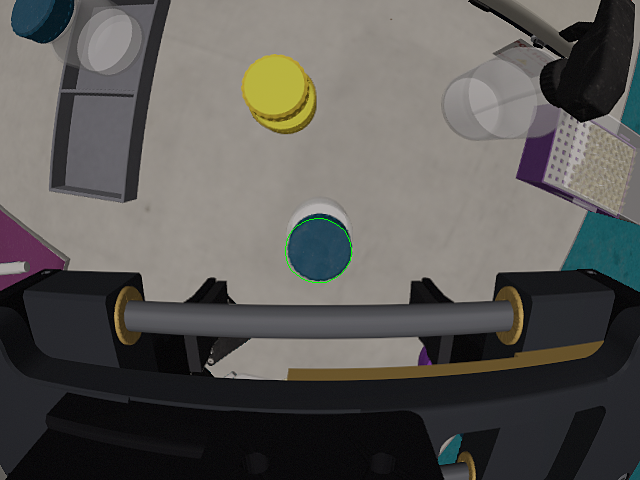

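The short cap is centred at (320,248), inside the projected circle, and the tall bottle stands in the back bay at about (105,40). I descend and grip.

```bash
python3 -m handwheel '[{"delta_rot":[0,0,0],"xyz":[1,0,30],"hand":-1},{"delta_rot":[0,0,0],"xyz":[1,0,70],"hand":-1},{"delta_rot":[0,0,0],"xyz":[1,0,100],"hand":-1},{"delta_rot":[0,0,0],"xyz":[1,0,115],"hand":-1},{"delta_rot":[0,0,0],"xyz":[1,0,115],"hand":-1}]' && python3 -m handwheel '[{"delta_rot":[0,0,0],"xyz":[0,0,0],"hand":-1},{"delta_rot":[0,0,0],"xyz":[0,0,0],"hand":1},{"delta_rot":[0,0,0],"xyz":[0,0,0],"hand":1},{"delta_rot":[0,0,0],"xyz":[0,0,0],"hand":1},{"delta_rot":[0,0,0],"xyz":[0,0,0],"hand":1}]'
```

```text
time_s: 11.5
position: [0.5104, -0.0616, 0.0818]
tcp_rot: [[0.915, 0.405, -0.001], [0.405, -0.915, 0.001], [-0.001, -0.001, -1.0]]
force: [0.4, 0.1, 0.6]
opening: 0.996
grasp_force: 0.0
time_s: 12.12
position: [0.5106, -0.0621, 0.0824]
tcp_rot: [[0.915, 0.404, 0.0], [0.404, -0.915, -0.0], [0.0, 0.0, -1.0]]
force: [-0.6, 0.8, -0.1]
opening: 0.628
grasp_force: 0.0
```

```bash
python3 -m handwheel '[{"delta_rot":[0,0,0],"xyz":[0,0,0],"hand":1},{"delta_rot":[0,0,0],"xyz":[0,0,0],"hand":1},{"delta_rot":[0,0,0],"xyz":[0,0,0],"hand":1},{"delta_rot":[0,0,0],"xyz":[0,0,-15],"hand":1},{"delta_rot":[0,0,0],"xyz":[0,0,-45],"hand":1}]' && python3 -m handwheel '[{"delta_rot":[0,0,0],"xyz":[0,0,-25],"hand":1},{"delta_rot":[0,0,0],"xyz":[0,0,-45],"hand":1},{"delta_rot":[0,0,0],"xyz":[0,0,-45],"hand":1},{"delta_rot":[0,0,0],"xyz":[0,0,-45],"hand":1},{"delta_rot":[0,0,0],"xyz":[0,0,-45],"hand":1}]'
python3 - <<'E'
from h import *
delta((.4998,.1813,.172))
E
```

```text
time_s: 12.75
position: [0.5095, -0.0616, 0.1272]
tcp_rot: [[0.915, 0.404, -0.003], [0.404, -0.915, 0.001], [-0.003, -0.002, -1.0]]
force: [-0.2, 0.4, -1.4]
opening: 0.524
grasp_force: 30.0
time_s: 13.38
position: [0.5098, -0.0618, 0.1713]
tcp_rot: [[0.915, 0.404, -0.002], [0.404, -0.915, 0.001], [-0.002, -0.002, -1.0]]
force: [0.2, -0.6, -1.4]
opening: 0.516
grasp_force: 30.0
[ 0.50979302 -0.06176046  0.17131719] [  89.  -226.4   -0.5]
```

```bash
python3 -m handwheel '[{"delta_rot":[0,0,0],"xyz":[6,-15,0],"hand":1},{"delta_rot":[0,0,0],"xyz":[20,-50,0],"hand":1},{"delta_rot":[0,0,0],"xyz":[34,-87,0],"hand":1},{"delta_rot":[0,0,0],"xyz":[48,-124,0],"hand":1},{"delta_rot":[0,0,0],"xyz":[62,-160,0],"hand":1}]' >/dev/null
python3 -m handwheel '[{"delta_rot":[0,0,0],"xyz":[14,-35,0],"hand":1},{"delta_rot":[0,0,0],"xyz":[24,-58,0],"hand":1},{"delta_rot":[0,0,0],"xyz":[27,-66,0],"hand":1},{"delta_rot":[0,0,0],"xyz":[27,-66,0],"hand":1},{"delta_rot":[0,0,0],"xyz":[27,-66,0],"hand":1}]'
python3 - <<'E'
from h import *
delta((.4998,.1813,.0862))
im=vision.capture("scene")[:,:,::-1]
cv2.imwrite("pics/s2.png",cv2.resize(im[180:400,120:420],None,fx=2.5,fy=2.5))
E
```

```text
time_s: 14.62
position: [0.5006, 0.1799, 0.1721]
tcp_rot: [[0.915, 0.403, -0.001], [0.403, -0.915, -0.0], [-0.001, 0.0, -1.0]]
force: [-0.0, -1.0, -1.3]
opening: 0.519
grasp_force: 30.0
[0.50057822 0.17994578 0.17206741] [-0.1 -1.6 85.9]
```

View pics/s2.png

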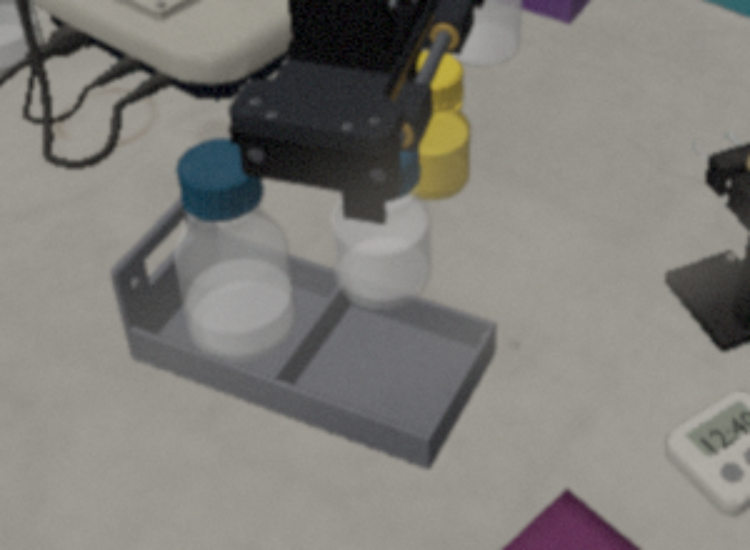

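The tall bottle stands upright in the back bay at (235,270). The short one hangs clear above the front bay at (385,240), and I lower it next.

```bash
python3 -m handwheel '[{"delta_rot":[0,0,0],"xyz":[-1,-1,12],"hand":1},{"delta_rot":[0,0,0],"xyz":[-1,-1,35],"hand":1},{"delta_rot":[0,0,0],"xyz":[-1,-1,60],"hand":1},{"delta_rot":[0,0,0],"xyz":[-1,-1,76],"hand":1},{"delta_rot":[0,0,0],"xyz":[-1,-1,80],"hand":1}]' && python3 -m handwheel '[{"delta_rot":[0,0,0],"xyz":[0,0,1],"hand":1},{"delta_rot":[0,0,0],"xyz":[0,0,2],"hand":1},{"delta_rot":[0,0,0],"xyz":[0,0,3],"hand":1},{"delta_rot":[0,0,0],"xyz":[0,0,4],"hand":1},{"delta_rot":[0,0,0],"xyz":[0,0,4],"hand":1}]'
```

```text
time_s: 15.3
position: [0.4986, 0.1808, 0.0909]
tcp_rot: [[0.915, 0.403, -0.003], [0.403, -0.915, -0.0], [-0.003, -0.001, -1.0]]
force: [-0.5, -0.4, -0.9]
opening: 0.527
grasp_force: 30.0
time_s: 15.92
position: [0.4994, 0.1812, 0.0884]
tcp_rot: [[0.915, 0.404, 0.0], [0.404, -0.915, 0.0], [0.0, 0.0, -1.0]]
force: [-0.6, -0.3, -0.9]
opening: 0.525
grasp_force: 30.0
```

```bash
python3 -m handwheel '[{"delta_rot":[0,0,0],"xyz":[0,0,0.5],"hand":1},{"delta_rot":[0,0,0],"xyz":[0,0,1],"hand":1},{"delta_rot":[0,0,0],"xyz":[0,0,1],"hand":1},{"delta_rot":[0,0,0],"xyz":[0,0,1],"hand":1},{"delta_rot":[0,0,0],"xyz":[0,0,1],"hand":1}]'
```

```text
time_s: 16.55
position: [0.4994, 0.1812, 0.0873]
tcp_rot: [[0.915, 0.404, 0.0], [0.404, -0.915, 0.0], [0.0, 0.0, -1.0]]
force: [0.2, 0.3, -1.2]
opening: 0.524
grasp_force: 30.0
```

```bash
python3 -m handwheel '[{"delta_rot":[0,0,0],"xyz":[0,0,0.5],"hand":1},{"delta_rot":[0,0,0],"xyz":[0,0,1],"hand":1},{"delta_rot":[0,0,0],"xyz":[0,0,1],"hand":1},{"delta_rot":[0,0,0],"xyz":[0,0,1],"hand":1},{"delta_rot":[0,0,0],"xyz":[0,0,1],"hand":1}]'
```

```text
time_s: 17.18
position: [0.4995, 0.1812, 0.0863]
tcp_rot: [[0.915, 0.404, 0.0], [0.404, -0.915, 0.0], [0.0, 0.0, -1.0]]
force: [-0.2, -0.5, -1.2]
opening: 0.527
grasp_force: 30.0
```

```bash
python3 -m handwheel '[{"delta_rot":[0,0,0],"xyz":[0,0,0.5],"hand":1},{"delta_rot":[0,0,0],"xyz":[0,0,1],"hand":1},{"delta_rot":[0,0,0],"xyz":[0,0,1],"hand":1},{"delta_rot":[0,0,0],"xyz":[0,0,1],"hand":1},{"delta_rot":[0,0,0],"xyz":[0,0,1],"hand":1}]'
```

```text
time_s: 17.8
position: [0.4997, 0.1812, 0.0862]
tcp_rot: [[0.915, 0.404, 0.001], [0.404, -0.915, 0.0], [0.001, 0.0, -1.0]]
force: [-1.5, -0.4, 7.0]
opening: 0.524
grasp_force: 30.0
```

It is on the floor (7 N, at the expected height). I release and retract straight up.

```bash
python3 -m handwheel '[{"delta_rot":[0,0,0],"xyz":[0,0,-0.8],"hand":1},{"delta_rot":[0,0,0],"xyz":[0,0,-0.8],"hand":-1},{"delta_rot":[0,0,0],"xyz":[0,0,-0.8],"hand":-1},{"delta_rot":[0,0,0],"xyz":[0,0,-0.8],"hand":-1},{"delta_rot":[0,0,0],"xyz":[0,0,-0.8],"hand":-1}]' && python3 -m handwheel '[{"delta_rot":[0,0,0],"xyz":[0,0,-10],"hand":-1},{"delta_rot":[0,0,0],"xyz":[0,0,-35],"hand":-1},{"delta_rot":[0,0,0],"xyz":[0,0,-70],"hand":-1},{"delta_rot":[0,0,0],"xyz":[0,0,-110],"hand":-1},{"delta_rot":[0,0,0],"xyz":[0,0,-150],"hand":-1}]' && python3 -m handwheel '[{"delta_rot":[0,0,0],"xyz":[-15,10,0],"hand":-1},{"delta_rot":[0,0,0],"xyz":[-40,30,0],"hand":-1},{"delta_rot":[0,0,0],"xyz":[-60,60,0],"hand":-1},{"delta_rot":[0,0,0],"xyz":[-60,80,0],"hand":-1},{"delta_rot":[0,0,0],"xyz":[-60,80,0],"hand":-1}]'
python3 - <<'E'
from h import *
a=vision.capture("scene")[80:400,120:480,::-1];b=vision.capture("top")[50:370,120:520,::-1]
cv2.imwrite("pics/end.png",np.hstack([a,b]))
E
```

```text
time_s: 18.42
position: [0.4994, 0.1812, 0.086]
tcp_rot: [[0.915, 0.404, -0.0], [0.404, -0.915, -0.0], [-0.0, -0.0, -1.0]]
force: [0.5, -0.2, 0.6]
opening: 0.891
grasp_force: 0.0
time_s: 19.05
position: [0.4992, 0.1812, 0.238]
tcp_rot: [[0.915, 0.404, 0.0], [0.404, -0.915, 0.0], [0.0, 0.0, -1.0]]
force: [-0.2, -0.1, -0.2]
opening: 0.999
grasp_force: 0.0
time_s: 19.68
position: [0.4763, 0.0825, 0.2356]
tcp_rot: [[0.916, 0.401, -0.001], [0.401, -0.916, 0.0], [-0.001, -0.0, -1.0]]
force: [-0.1, -0.3, 0.1]
opening: 0.998
grasp_force: 0.0
```

View pics/end.png

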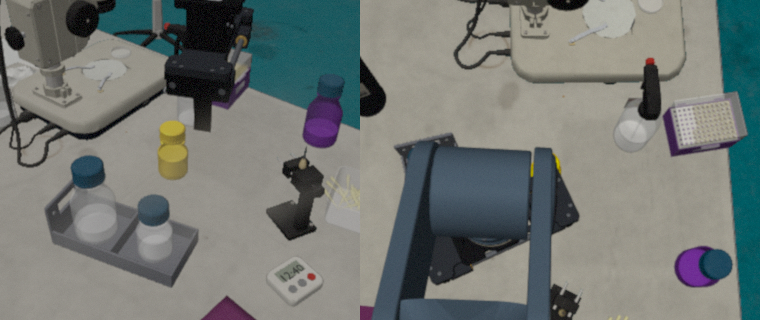

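Both bottles stand upright in their bays, the tall one at (90,200) by the back plate and the short one at (155,230) in front. The spray bottle is unmoved at (640,120) and the gripper is clear.

```bash
python3 -c "
from rig import workorder
print(workorder.hand_in())"
```

```text
the job is handed in; nothing more can be done
None
```

Job handed in at about 20 s: the tall bottle stands upright in the back bay and the short one, loaded second, in the front bay; each was lowered to the floor before release, and the spray bottle was left where it was.

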